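# Open the latched hot-food carrier

## Robot

A 6-joint arm with a two-finger parallel gripper is mounted at the origin on the work surface. World frame = base frame: x ahead of the robot, y to its left, z up, the work surface at z = 0. Lengths are in mm, angles in rad, forces in N, time in s.
With the tool pointing down it reaches from about 350 to 775 mm from the base axis. Payload 7.3 kg.
Tool frame: the origin (TCP) lies at the centre of the arm's flange, where the gripper is bolted on; the fingertips stand 178 mm ahead of it and the grasp point (between the pads) lies 159 mm ahead of it; z points along the fingers, y is the direction in which the jaws open and shut (so a half turn about z gives the same grasp; the last joint's range is limited). The gripper opens to 92 mm and grips with 3 to 60 N. Pads are 19 mm wide; open, the fingers measure 130 mm over their backs; the gripper's body (75 mm by 190 mm) begins 47 mm behind the grasp point.
Start: joints at [1.173, 0.342, 1.524, -0, 1.275, -0.146], TCP at [130.78, 508.453, 404.741] pointing down, gripper open.
Joint ranges: [-2.53, 2.53], [-0.77, 2.02], [0.04, 2.7], [-1, 4.14], [0.28, 2.66], [-3.11, 3.11]. Speed limits (rad/s): [2.57, 2.57, 3.14, 3.14, 3.14, 3.14].

## Interface

Orientations are given as [roll, pitch, yaw] about the fixed x, y, z axes, in that order (R = Rz(yaw) Ry(pitch) Rx(roll)).
In Python, from plant import get_obs, capture, close_job gives the robot as it stands. The module is installed in compiled form; this text tells all that it offers.
- The arm moves only by the shell command python3 -m pendant 'ROWS'. ROWS is JSON, a list of rows, each a list of 3 entries, a list of its own where there are three numbers: the shift along the tool's x, y, z in m, then the turn, a rotation vector about the tool's x, y, z in rad, then the finger opening in m, from 0 to 0.0918. In form: [[[tx, ty, tz], [wx, wy, wz], fingers], ...]. A call has 1 to 10 rows; each row is the pose to reach, as a shift and turn from the pose commanded when the call began, along the tool's axes at that moment; what a row does not reach only later rows make up. A row lasts 1/12 s, in which the tool goes at most 41.7 mm and 7.16 degrees, less where a joint would pass 70% of its speed; a pose out of reach is approached as far as the arm can. A call with a gripper value outside its range is refused whole. The fingers move at their own pace and stop on an object; the grip force is fixed at half the most. Time passes only in rows, so rows that repeat a pose let the fingers close. It gives the time, the measured TCP pose, the force and the opening at its end, in the units of the state.
- get_obs(): the state, without advancing time (a new reading comes with each control period).
- capture(name): name is "scene" or "top"; returns a dict with "color" (480x640x3 uint8, red, green, blue), "mtx" (3x3 intrinsics, pixels), "rvec" (rotation vector, rad) and "tvec" (3), from world to camera coordinates, as OpenCV has them. Camera axes: x right, y down, z forward; pixel columns grow to the right and rows downward; lengths in mm; the calibration is good to about 2 mm. A picture is of the moment at which its call begins. There is no depth.
- close_job(): hands the job in, once; it reports no verdict.
The state is a dict: "time": time; "joint_positions": joint angles; "dq": joint speeds; "tau": joint torques, N m; "tool_pos": TCP position; "tcp_rot": TCP orientation; "contact_force": force on the tool from outside, world axes, zero at the start; "moment": the same for the moment, N m; "grip_width": finger opening in mm.
Only numpy, scipy, OpenCV 4.12 (cv2) and the standard library are available. Lean on these libraries where they do the work, as an engineer would, in place of code of your own. Each camera call takes 0.05 s, during which the arm holds its last target. There are 200 camera calls.

## Task

Open the insulated food carrier on the counter so the pan inside can be got at: press down the sprung safety slide on its latch and push it sideways to its stop so its bolt leaves the bracket, lift the latch strap well back off the lid, then raise the lid past halfway to upright and leave it standing open. The slide is a light nylon part: work it by feel with a light thumb, never pressing, pushing or squeezing it with more than 15 N in all, and leave the other things where they stand.

Things in the scene. Friction and masses are not known exactly. Their poses are not given: they have to be found in the camera images.
- carrier: Grey insulated carrier for one small pan, fixed on the counter: 230 mm deep (x), 330 wide (y), 140 high with the lid shut. Origin: centre of its underside; x from the front (latch side, facing the robot, at x = -115) to the hinge side, y left, z up. All offsets in these notes are mm in this frame. The lid's flat top is at z = 140.
- latch_place (a point): Nominal place of the latch strap's hinge axis (along y): carrier x = -129, y = 0, z = 98. The latch's steel bracket is screwed on through slotted holes: the whole latch stands up to 4 mm left or right (y) and up to 6 mm higher or lower than these notes say; its x is true. Bracket cheeks beside the strap: y = 30 to 36 and -36 to -30, x = -141 to -117, up to z = 176.
- slide_place (a point): Nominal place of the grey safety slide when locked: middle of its thumb scoop's floor, x = -102, y = 5, z = 168, true to 4 mm in y and 6 mm in z. Floor 38 mm (x) by 32 mm (y), between two end walls (at its +y and -y ends) 4 mm thick and 12 mm high. Its steel bolt sticks through the left (+y) cheek of the bracket and keeps the strap down.
- lip_place (a point): Nominal place of the black strap's lifting lip when down: middle of its top edge, x = -51, y = 0, z = 188, true to 4 mm in y and 6 mm in z. The lip stands up 32 mm from the strap, 12 mm thick (x), 36 mm wide (y). The strap lies over the lid, top at z = 156, 8 mm thick, 56 mm wide from x = -135 to -79, then 36 mm wide to the lip.
- lug_left (a point): Middle of the top of the lid's left finger lug, exact; shut: x = -102, y = 105, z = 172. An upright block on the lid near its front edge, 14 mm thick (x), 30 mm wide (y), 32 mm tall. Its twin stands at y = -105. Either may be used to raise the lid. The point moves with the lid.
- lid_hinge (a point): Middle of the lid's hinge axis (along y), at the back of the carrier: x = 119, y = 0, z = 104, exact.
- lock_slide (a joint): How far the safety slide is pushed to the right (-y of the carrier), m: 0 locked, 0.010 at its firm stop; the bolt is clear of the cheek beyond 0.007. A catch blocks it after 1 mm unless the scoop is held over 2 mm down: 7.2 N from above (4.8 N to start, 8.4 N and 3 mm to the firm bottom). Held down it slides with 2 to 4 N; let up beyond 9 mm, it stays.
- strap (a joint): Angle of the latch strap about its hinge, rad: 0 lying over the lid, grows as its lip goes up and back towards the robot, stop at 1.9. While the bolt is in, it stops dead at 0.03. The hinge is stiff (0.25 N m; the strap weighs 0.12 kg), so the strap stays where it is left.
- lid (a joint): Angle of the lid, rad: 0 shut, grows as its front edge rises, stop at 1.3. The lid weighs 0.4 to 0.65 kg and its hinge is stiff (0.9 N m): it takes 6 to 9 N up at a lug and stays where it is left. Until the strap is lifted off, it moves no more than 0.1.
- sauce_bottle: Yellow squeeze bottle, 58 mm across, 185 mm tall, standing beside the carrier. Origin: centre of its foot. Leave it alone.
- dressing_bottle: Brown glass bottle, 62 mm across, 200 mm tall, standing beside the carrier. Origin: centre of its foot. Leave it alone.
- shaker: Small clear shaker with a steel cap, 44 mm across, 85 mm tall, standing beside the carrier. Origin: centre of its foot. Leave it alone.
- ninth_pan: Open steel food pan, 108 x 176 x 65 mm, on the counter on the right, nearer the robot than the carrier. Origin: centre of its underside. Leave it alone.
- spatula: Kitchen spatula, 260 mm long, lying on the counter on the right. Leave it alone.
- portion_cup: White cup, 72 mm across, 45 mm tall, on the counter in front of the carrier on the left. Origin: centre of its foot. Leave it alone.
- paper_boats: Stack of card serving trays, 125 x 170 x 68 mm, on the counter on the left. Origin: centre of its underside. Leave it alone.

How it is judged (in metres and radians):
On the way, in this order (a step that is already met when the one before it is completed fails the run):
1. the safety slide is pushed across, its bolt clear of the bracket, with the strap still down (value of joint lock_slide above 0.0075 m and value of joint strap below 0.15 rad), for 0.2 s.
2. the strap is lifted back off the lid, with the lid still shut (value of joint strap above 0.9 rad and value of joint lid below 0.15 rad), for 0.2 s.
At the end, for the whole second after the job is handed in: The lid stands open by itself at more than 0.75 rad and is at rest; the strap is back at more than 0.9 rad and the safety slide is still across, beyond 7.5 mm (value of joint lock_slide above 0.0075 m and value of joint strap above 0.9 rad and value of joint lid above 0.75 rad and velocity of joint lid between -0.05 and 0.05 rad/s); the robot touches nothing.
It fails at once if before the safety slide is across, the fingers press, push or squeeze anything with more than 15 N in all (value of joint lock_slide below 0.0075 m and contact force between the fingers and anything else above 15 N).
It fails at once if one of the other things is moved by more than 30 mm (distance of any of sauce_bottle, dressing_bottle, shaker, ninth_pan, spatula, portion_cup, paper_boats from where it was at the start of the episode above 0.03 m).
It also fails if it takes over 67 s, if anything falls off the work surface, if the arm or the gripper's body presses on something with over 40 N, if the wrist force passes 120 N, or if a joint passes its speed limit or range.

## Working session

There is one attempt and no reset: what is moved stays moved. The work goes in short steps, Python scripts to look and compute and a shell command to move; the robot and the scene stay as the last step left them, time stands still between calls to the robot, and variables do not carry over. Pictures are saved under pics/ and viewed, about 8 in all and at most 12, crops included, and the job is handed in when it is done.

```bash
mkdir -p pics; cat > h.py <<'E'
import numpy as np, cv2
from plant import get_obs, capture, close_job
def cam(n):
    c=capture(n); R=cv2.Rodrigues(np.array(c["rvec"],float))[0]; t=np.array(c["tvec"],float).reshape(3)
    return c["color"],np.array(c["mtx"],float),R,t
def ray(K,R,t,u,v,z):
    d=R.T@np.linalg.inv(K)@np.array([u,v,1.]); o=-R.T@t
    return o+d*(z-o[2])/d[2]
def proj(K,R,t,p):
    q=K@(R@np.asarray(p,float)+t); return q[:2]/q[2]
E
python3 - <<'E'
from h import *
o=get_obs(); print(o)
for n in("scene","top"):
    im,K,R,t=cam(n); cv2.imwrite(f"pics/{n}0.png",im[:,:,::-1]); print(n,K.tolist(),(-R.T@t).round(), R.round(3).tolist())
E
```

```text
{'time': 0.0, 'joint_positions': array([ 1.17302689e+00,  3.42733375e-01,  1.52504610e+00, -9.25530684e-06,
        1.27540426e+00, -1.45964650e-01]), 'dq': array([-1.13440595e-03, -6.34267756e-04,  1.18245918e-05,  2.30387018e-03,
        4.79315277e-04, -9.71934251e-04]), 'tau': array([-7.94075095e-05, -4.31246352e+01, -2.44219726e+01,  7.17528211e-02,
        5.58433961e-02, -8.03952071e-05]), 'tool_pos': array([130.71065368, 508.32046161, 404.0290667 ]), 'tcp_rot': array([-3.14001720e+00, -2.22662777e-04,  2.88979039e+00]), 'contact_force': array([ 0.46669715, -0.06460427,  0.56504055]), 'moment': array([ 0.00106921,  0.01978941, -0.08079552]), 'grip_width': 91.82323113023524}
scene [[471.9250581266207, 0.0, 309.16375346817006], [0.0, 471.9250581266207, 240.64003572697902], [0.0, 0.0, 1.0]] [1514.  326.  848.] [[-0.322, 0.947, -0.005], [0.521, 0.173, -0.836], [-0.79, -0.271, -0.549]]
top [[440.2099001220169, 0.0, 318.39639838516075], [0.0, 440.2099001220169, 238.34388088341905], [0.0, 0.0, 1.0]] [ 402.  -15. 1237.] [[-0.004, -1.0, 0.016], [-0.992, 0.002, -0.123], [0.123, -0.016, -0.992]]
```

View pics/top0.png

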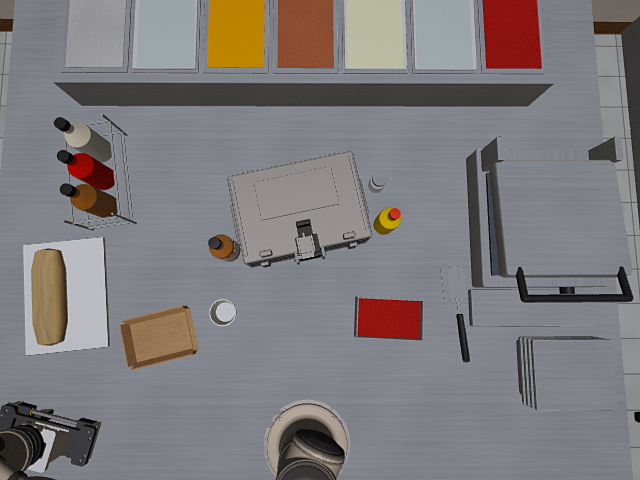

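View pics/scene0.png

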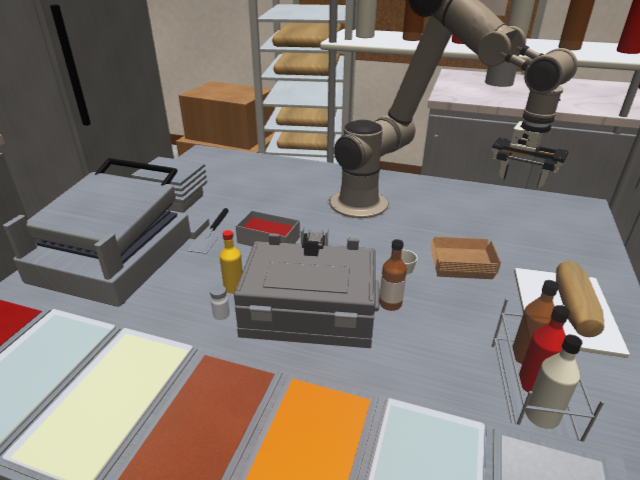

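The carrier is at about (300,210) in the top view, with the latch at (306,245), lugs at (265,253) and (349,234), and bottles close on both sides. I'll enlarge the carrier area next.

```bash
python3 - <<'E'
from h import *
im=cv2.imread("pics/top0.png")
cv2.imwrite("pics/c1.png",cv2.resize(im[140:280,215:385],None,fx=4.7,fy=4.28*1,interpolation=cv2.INTER_CUBIC)[:600,:800])
im=cv2.imread("pics/scene0.png")
cv2.imwrite("pics/c2.png",cv2.resize(im[220:350,225:415],None,fx=4.2,fy=4.2,interpolation=cv2.INTER_CUBIC))
E
```

```text
(no output)
```

View pics/c1.png

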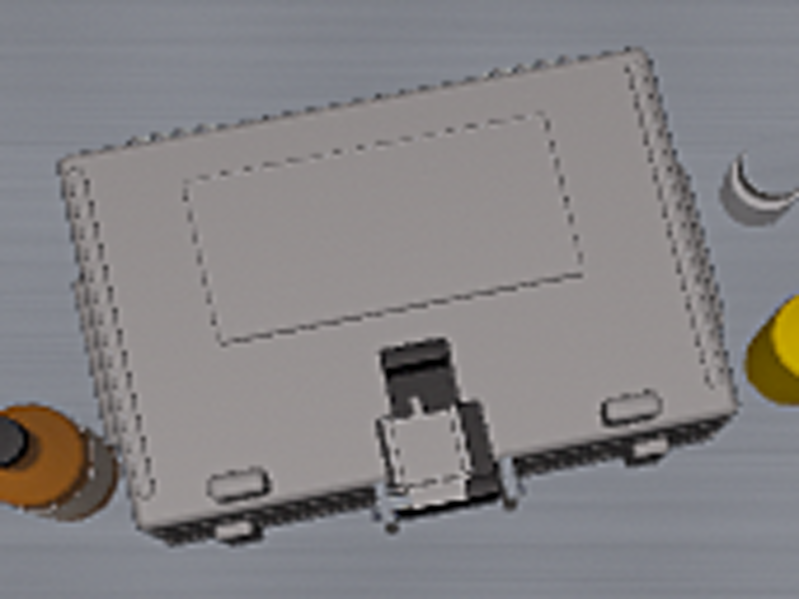

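View pics/c2.png

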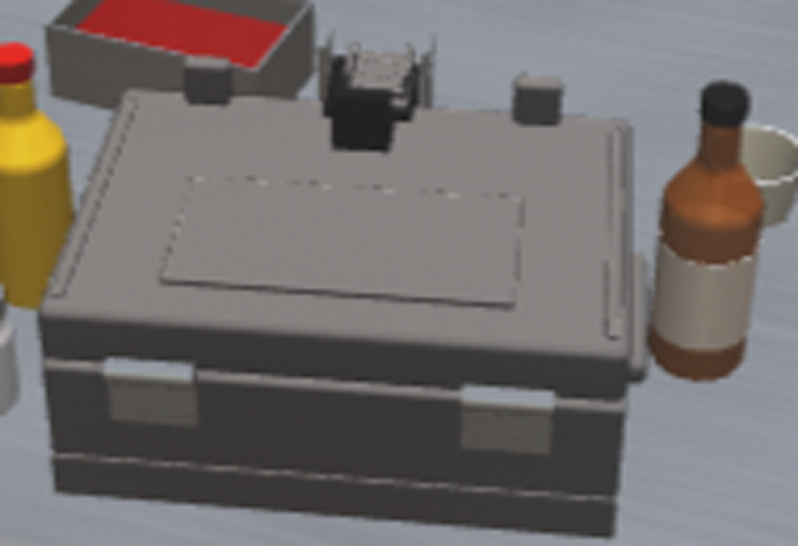

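```bash
cat >> h.py <<'E'
def tri(obs):
    A=[];b=[]
    for (K,R,t),(u,v) in obs:
        d=R.T@np.linalg.inv(K)@np.array([u,v,1.]); d/=np.linalg.norm(d); P=np.eye(3)-np.outer(d,d); A.append(P); b.append(P@(-R.T@t))
    p=np.linalg.lstsq(np.vstack(A),np.hstack(b),rcond=None)[0]; return p,[np.linalg.norm(a@p-c) for a,c in zip(A,b)]
E
python3 - <<'E'
from h import *
T=cam("top")[1:]; S=cam("scene")[1:]
ft=lambda x,y:(215+x/4.7-.4,140+y/4.28-.4); fs=lambda x,y:(225+x/4.2-.4,220+y/4.2-.4)
LL=ray(*T,*ft(239,481),172); LR=ray(*T,*ft(632,405),172)
d=LL-LR; yaw=np.arctan2(-d[0],d[1]); print("lugs",LL,LR,np.linalg.norm(d),yaw)
C=np.array([[62,160],[640,50],[735,405],[140,525]]); W=np.array([ray(*T,*ft(*c),140) for c in C]); print(W.round(1))
e=(W[0]-W[1]+W[3]-W[2]); print("yaw lid",np.arctan2(-e[0],e[1]), "centre",W.mean(0))
Rz=cv2.Rodrigues(np.array([0,0,yaw]))[0]
o=(LL+LR)/2-Rz@[-102,0,172]; print("origin",o)
for n,a,b in(("lugL",(239,481),(538,77)),("lugR",(632,405),(208,60)),("lip",(416,358),(362,90))):
    p,r=tri([(T,ft(*a)),(S,fs(*b))]); print(n,p.round(1),np.round(r,1),(Rz.T@(p-o)).round(1))
# slide outline in carrier frame at z 180 (wall tops)
for q in((380,420),(457,403),(468,497),(395,487),(390,425),(455,410)): print(q,(Rz.T@(ray(*T,*ft(*q),175)-o)).round(1))
for n,z in(("bracketL",(388,520)),("bracketR",(510,500))): print(n,(Rz.T@(ray(*T,*ft(*z),176)-o)).round(1))
E
```

```text
lugs [501.28539238  96.71069091 172.        ] [ 544.3345453  -106.79279385  172.        ] 208.00696592925416 0.2084668120772455
[[ 696.3  197.9  140. ]
 [ 764.3 -116.7  140. ]
 [ 548.5 -164.8  140. ]
 [ 478.7  152.1  140. ]]
yaw lid 0.21484002840051344 centre [621.95283367  17.12177934 140.        ]
origin [622.60160492  16.06888385   0.        ]
lugL [500.6  96.9 176.9] [0.8 0.8] [-102.6  104.3  176.9]
lugR [ 543.8 -106.2  174.9] [0.3 0.3] [-102.4 -103.3  174.9]
lip [568.6   5.2 190.8] [0.1 0.1] [-55.    0.5 190.8]
(380, 420) [-83.5  25.8 175. ]
(457, 403) [-82.3 -15.2 175. ]
(468, 497) [-135.9   -9.5  175. ]
(395, 487) [-122.5   26.   175. ]
(390, 425) [-87.4  21.3 175. ]
(455, 410) [-86.  -13.3 175. ]
bracketL [-140.1   33.4  176. ]
bracketR [-142.1  -30.3  176. ]
```

```bash
cat >> h.py <<'E'
import sys
from scipy.spatial.transform import Rotation as Ro
O=np.array([622.5,16.5,0]); YAW=0.212; RC=Ro.from_euler("z",YAW).as_matrix()
def c2w(p): return O+RC@np.asarray(p,float)
def st():
    o=get_obs(); R=Ro.from_euler("xyz",o["tcp_rot"]).as_matrix(); return o,R,np.array(o["tool_pos"])
def go(tip,yaw,tilt=0):
    """shift/turn to bring fingertips to carrier point tip; tilt about carrier y"""
    o,R,p=st()
    Rt=Ro.from_euler("y",tilt).as_matrix(); Rt=RC@Rt@Ro.from_euler("xyz",[np.pi,0,yaw-YAW]).as_matrix()
    tgt=c2w(tip)-178*Rt[:,2]
    print("shift",(R.T@(tgt-p)/1000).round(4),"turn",Ro.from_matrix(R.T@Rt).as_rotvec().round(3))
def where():
    o,R,p=st(); print("t",round(o["time"],2),"tip carrier",(RC.T@(p+178*R[:,2]-O)).round(1),"F carrier",(RC.T@o["contact_force"]).round(2),"grip",round(o["grip_width"],1),"q",np.round(o["joint_positions"],2))
E
python3 -c "
from h import *
go([-102,4,226],np.pi/2+YAW); where()"
```

```text
shift [-0.5058 -0.396   0.0006] turn [-1.000e-03  0.000e+00  1.107e+00]
t 0.2 tip carrier [-377.3  584.2  226.3] F carrier [-0.82 -0.3   0.77] grip 91.9 q [ 1.17  0.34  1.52  0.    1.28 -0.15]
```

```bash
python3 -m pendant '[[[-0.506,-0.396,0],[0,0,1.107],0],[[-0.506,-0.396,0],[0,0,1.107],0],[[-0.506,-0.396,0],[0,0,1.107],0],[[-0.506,-0.396,0],[0,0,1.107],0],[[-0.506,-0.396,0],[0,0,1.107],0],[[-0.506,-0.396,0],[0,0,1.107],0],[[-0.506,-0.396,0],[0,0,1.107],0],[[-0.506,-0.396,0],[0,0,1.107],0],[[-0.506,-0.396,0],[0,0,1.107],0],[[-0.506,-0.396,0],[0,0,1.107],0]]'; python3 -c "
from h import *
go([-102,4,226],np.pi/2+YAW); where()"
```

```text
time: 1.03
tool_pos: [385.3, 176.1, 404.9]
tcp_rot: [3.141, -0.0, 1.777]
contact_force: [0.8, 1.1, 0.2]
grip_width: 29.6
shift [-0.2014  0.0975  0.0009] turn [ 0.    -0.    -0.006]
t 1.03 tip carrier [-198.2  206.   226.9] F carrier [0.96 0.89 0.18] grip 29.6 q [0.25 0.16 1.78 0.   1.21 0.04]
```

```bash
python3 -m pendant '[[[-0.2015,0.0975,0],[0,0,0],0],[[-0.2015,0.0975,0],[0,0,0],0],[[-0.2015,0.0975,0],[0,0,0],0],[[-0.2015,0.0975,0],[0,0,0],0],[[-0.2015,0.0975,0],[0,0,0],0],[[-0.2015,0.0975,0],[0,0,0],0],[[-0.2015,0.0975,0.02],[0,0,0],0],[[-0.2015,0.0975,0.03],[0,0,0],0],[[-0.2015,0.0975,0.03],[0,0,0],0]]'; python3 - <<'E'
from h import *
where(); go([-102,4,196],np.pi/2+YAW)
im,K,R,t=cam("top"); a=cv2.resize(im[180:290,250:360,::-1],None,fx=4,fy=4,interpolation=cv2.INTER_CUBIC)
im,K,R,t=cam("scene"); b=cv2.resize(im[180:290,270:360,::-1],None,fx=4,fy=4,interpolation=cv2.INTER_CUBIC)
cv2.imwrite("pics/h1.png",np.hstack([a,b]))
E
```

```text
time: 1.78
tool_pos: [521.5, 1.5, 372.0]
tcp_rot: [-3.136, -0.002, 1.782]
contact_force: [-1.3, 0.5, -0.7]
grip_width: 0.4
t 1.78 tip carrier [-102.8    7.   194. ] F carrier [-1.21  0.76 -0.68] grip 0.4 q [-0.14  0.37  1.58  0.    1.2  -0.36]
shift [-0.0026 -0.0001 -0.002 ] turn [-0.005 -0.002 -0.   ]
```

View pics/h1.png

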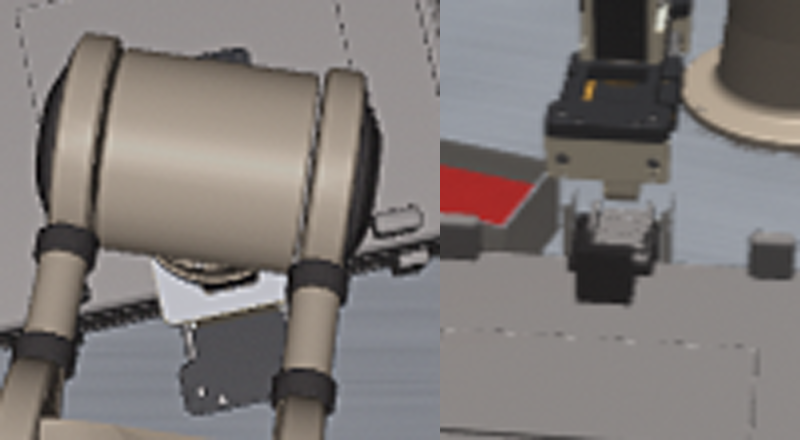

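The view shows the closed fingers right over the scoop, centred between the cheeks in the scene view (at about (620,215)). I'll descend by feel.

```bash
python3 -m pendant '[[[-0.001,0,0.004],[0,0,0],0],[[-0.0015,0,0.008],[0,0,0],0],[[-0.0015,0,0.012],[0,0,0],0],[[-0.0015,0,0.015],[0,0,0],0],[[-0.0015,0,0.0165],[0,0,0],0],[[-0.0015,0,0.0175],[0,0,0],0],[[-0.0015,0,0.018],[0,0,0],0],[[-0.0015,0,0.018],[0,0,0],0]]'; python3 -c "
from h import *
where()"
```

```text
time: 2.55
tool_pos: [522.6, 0.1, 356.7]
tcp_rot: [3.142, -0.0, 1.783]
contact_force: [-0.3, 0.8, 1.0]
grip_width: 0.1
t 2.55 tip carrier [-101.1    5.   178.7] F carrier [-0.07  0.85  0.96] grip 0.1 q [-0.15  0.38  1.6   0.    1.15 -0.36]
```

```bash
python3 -m pendant '[[[0,0,0.001],[0,0,0],0],[[0,0,0.002],[0,0,0],0],[[0,0,0.003],[0,0,0],0],[[0,0,0.004],[0,0,0],0],[[0,0,0.0045],[0,0,0],0],[[0,0,0.0045],[0,0,0],0]]'; python3 -m pendant '[[[0,0,0.0006],[0,0,0],0],[[0,0,0.0012],[0,0,0],0],[[0,0,0.0018],[0,0,0],0],[[0,0,0.002],[0,0,0],0],[[0,0,0.002],[0,0,0],0]]'; python3 -c "
from h import *
where()"
```

```text
time: 3.05
tool_pos: [522.6, 0.1, 352.1]
tcp_rot: [-3.141, -0.0, 1.783]
contact_force: [-0.4, -0.5, 0.0]
grip_width: 0.4
time: 3.47
tool_pos: [522.6, 0.1, 350.2]
tcp_rot: [3.142, -0.0, 1.783]
contact_force: [-0.1, -0.0, -0.3]
grip_width: 0.4
t 3.47 tip carrier [-101.1    5.   172.2] F carrier [-0.09 -0.02 -0.33] grip 0.4 q [-0.15  0.39  1.61  0.    1.14 -0.36]
```

```bash
python3 -c "
from h import *
where()"
```

```text
t 3.47 tip carrier [-101.1    5.   172.2] F carrier [-0.09 -0.02 -0.33] grip 0.4 q [-0.15  0.39  1.61  0.    1.14 -0.36]
```

```bash
python3 -m pendant '[[[0,0,0.0006],[0,0,0],0],[[0,0,0.0012],[0,0,0],0],[[0,0,0.0018],[0,0,0],0],[[0,0,0.002],[0,0,0],0],[[0,0,0.002],[0,0,0],0]]'
```

```text
time: 3.88
tool_pos: [522.6, 0.1, 348.1]
tcp_rot: [-3.141, -0.0, 1.783]
contact_force: [0.8, -0.2, -0.4]
grip_width: 0.5
```

```bash
python3 -m pendant '[[[0,0,0.0006],[0,0,0],0],[[0,0,0.0012],[0,0,0],0],[[0,0,0.0018],[0,0,0],0],[[0,0,0.002],[0,0,0],0],[[0,0,0.002],[0,0,0],0]]'
```

```text
time: 4.3
tool_pos: [522.6, 0.1, 346.6]
tcp_rot: [3.141, 0.0, 1.783]
contact_force: [-0.2, 0.9, 4.7]
grip_width: 0.3
```

```bash
python3 -m pendant '[[[0,0,0.0004],[0,0,0],0],[[0,0,0.0008],[0,0,0],0],[[0,0,0.0012],[0,0,0],0],[[0,0,0.0012],[0,0,0],0]]'
```

```text
time: 4.63
tool_pos: [522.7, 0.1, 345.3]
tcp_rot: [3.141, 0.0, 1.783]
contact_force: [-1.4, -0.3, 5.9]
grip_width: 0.4
```

```bash
python3 -m pendant '[[[0,0,0.0005],[0,0,0],0],[[0,0,0.001],[0,0,0],0],[[0,0,0.0012],[0,0,0],0],[[0,0,0.0012],[0,0,0],0]]';python3 -m pendant '[[[0,0,0],[0,0,0],0],[[0,0,0],[0,0,0],0]]'
```

```text
time: 4.97
tool_pos: [522.6, 0.1, 344.3]
tcp_rot: [3.141, 0.0, 1.783]
contact_force: [-1.0, -0.3, 7.2]
grip_width: 0.5
time: 5.13
tool_pos: [522.6, 0.1, 344.4]
tcp_rot: [3.141, 0.0, 1.783]
contact_force: [-1.5, -0.7, 6.4]
grip_width: 0.5
```

```bash
python3 -m pendant '[[[0,0,0.0004],[0,0,0],0],[[0,0,0.0008],[0,0,0],0],[[0,0,0.0008],[0,0,0],0]]';python3 -m pendant '[[[0,0,0],[0,0,0],0]]';python3 -m pendant '[[[0,0,0],[0,0,0],0]]'
```

```text
time: 5.38
tool_pos: [522.6, 0.1, 343.6]
tcp_rot: [3.141, 0.0, 1.783]
contact_force: [-1.9, 1.7, 7.4]
grip_width: 0.4
time: 5.47
tool_pos: [522.6, 0.1, 343.6]
tcp_rot: [3.141, 0.0, 1.783]
contact_force: [-3.3, 0.9, 7.9]
grip_width: 0.5
time: 5.55
tool_pos: [522.6, 0.1, 343.6]
tcp_rot: [3.141, 0.0, 1.783]
contact_force: [-1.8, 0.1, 7.3]
grip_width: 0.6
```

```bash
python3 -m pendant '[[[0,0,0.0003],[0,0,0],0],[[-0.0005,0,0.0004],[0,0,0],0],[[-0.001,0,0.0004],[0,0,0],0],[[-0.0015,0,0.0004],[0,0,0],0],[[-0.002,0,0.0004],[0,0,0],0]]'; python3 -c "
from h import *
where()"; python3 -m pendant '[[[-0.0005,0,0],[0,0,0],0],[[-0.001,0,0],[0,0,0],0],[[-0.0015,0,0],[0,0,0],0],[[-0.002,0,0],[0,0,0],0]]'; python3 -c "
from h import *
where()"
```

```text
time: 5.97
tool_pos: [523.0, -1.7, 343.3]
tcp_rot: [3.141, -0.0, 1.783]
contact_force: [-2.6, 2.3, 8.5]
grip_width: 0.2
t 5.97 tip carrier [-100.9    3.2  165.3] F carrier [-2.08  2.76  8.47] grip 0.2 q [-0.15  0.4   1.62  0.    1.12 -0.36]
time: 6.3
tool_pos: [523.4, -3.6, 343.3]
tcp_rot: [3.141, -0.0, 1.783]
contact_force: [-2.5, 1.7, 8.2]
grip_width: 0.6
t 6.3 tip carrier [-100.9    1.2  165.3] F carrier [-2.11  2.18  8.17] grip 0.6 q [-0.15  0.4   1.62  0.    1.12 -0.37]
```

```bash
for i in 1 2; do python3 -m pendant '[[[-0.0005,0,0],[0,0,0],0],[[-0.001,0,0],[0,0,0],0],[[-0.0015,0,0],[0,0,0],0],[[-0.002,0,0],[0,0,0],0]]' | grep force; done;  python3 -c "
from h import *
where()"
```

```text
contact_force: [-1.9, 0.6, 8.6]
contact_force: [-2.5, 1.5, 9.1]
t 6.97 tip carrier [-100.9   -2.8  165.3] F carrier [-2.18  1.99  9.11] grip 0.2 q [-0.16  0.4   1.62  0.    1.12 -0.37]
```

```bash
for i in 1 2 3; do python3 -m pendant '[[[-0.0003,0,0],[0,0,0],0],[[-0.0006,0,0],[0,0,0],0],[[-0.0006,0,0],[0,0,0],0]]' >/dev/null; python3 -c "
from h import *
where()"; done
```

```text
t 7.22 tip carrier [-100.9   -3.4  165.3] F carrier [-1.72  1.41  8.58] grip 0.6 q [-0.16  0.4   1.62  0.    1.12 -0.37]
t 7.47 tip carrier [-100.9   -4.   165.3] F carrier [-2.34  1.73  7.66] grip 0.1 q [-0.16  0.4   1.62  0.    1.12 -0.38]
t 7.72 tip carrier [-100.9   -4.6  165.3] F carrier [-2.96  2.07  8.53] grip 0.1 q [-0.16  0.4   1.62  0.    1.12 -0.38]
```

```bash
for i in 1 2 3; do python3 -m pendant '[[[-0.0003,0,0],[0,0,0],0],[[-0.0006,0,0],[0,0,0],0],[[-0.0009,0,0],[0,0,0],0]]' >/dev/null; python3 -c "
from h import *
where()"; done
```

```text
t 7.97 tip carrier [-100.9   -5.3  165.3] F carrier [-2.08  2.53  8.85] grip 0.4 q [-0.17  0.4   1.62  0.    1.12 -0.38]
t 8.22 tip carrier [-100.9   -5.5  165.3] F carrier [-1.28  5.73  9.24] grip 0.3 q [-0.17  0.4   1.62  0.    1.12 -0.38]
t 8.47 tip carrier [-100.9   -5.9  165.3] F carrier [-0.91  7.83  9.69] grip 0.2 q [-0.17  0.4   1.62  0.    1.12 -0.38]
```

```bash
python3 -m pendant '[[[0.0004,0,0],[0,0,0],0],[[0.0005,0,-0.001],[0,0,0],0],[[0.0005,0,-0.003],[0,0,0],0],[[0.0005,0,-0.008],[0,0,0],0],[[0.0005,0,-0.03],[0,0,0],0],[[0.0005,0,-0.06],[0,0,0],0],[[0.0005,0.02,-0.06],[0,0,0],0],[[0.0005,0.06,-0.06],[0,0,0],0],[[0.0005,0.1,-0.06],[0,0,0],0]]'; python3 - <<'E'
from h import *
where(); go([-15,2,185],np.pi/2+YAW)
im,K,R,t=cam("scene"); b=cv2.resize(im[205:275,270:370,::-1],None,fx=7,fy=7,interpolation=cv2.INTER_CUBIC); cv2.imwrite("pics/h2.png",b)
E
```

```text
time: 9.22
tool_pos: [623.6, 9.3, 403.8]
tcp_rot: [3.14, 0.001, 1.782]
contact_force: [2.1, 0.0, -1.2]
grip_width: 0.4
t 9.22 tip carrier [-2.000e-01 -7.400e+00  2.258e+02] F carrier [ 2.02 -0.43 -1.24] grip 0.4 q [-0.11  0.53  1.23 -0.    1.38 -0.32]
shift [ 0.0093 -0.0146  0.0408] turn [ 0.002  0.001 -0.001]
```

View pics/h2.png

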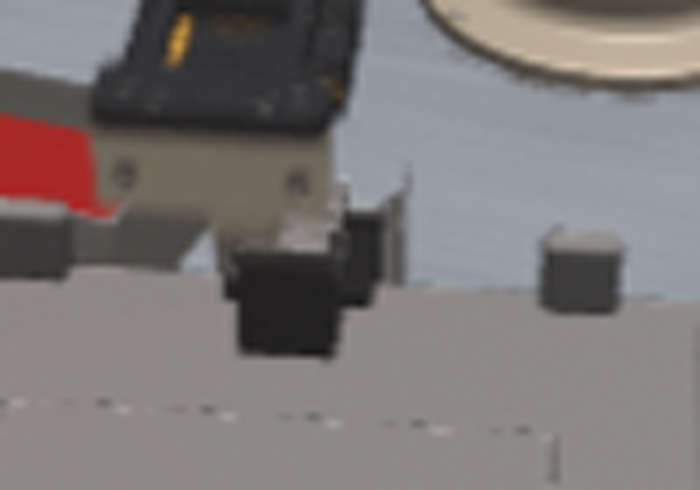

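The black strap now shows to the right of the slide at (360,260), beside the left cheek at (400,230). The slide has moved across. I'll put the fingers behind the lip now.

```bash
python3 -m pendant '[[[0.0093,0,0.02],[0,0,0],0],[[0.0093,0,0.045],[0,0,0],0],[[0.0093,0,0.063],[0,0,0],0],[[0.0093,-0.006,0.063],[0,0,0],0],[[0.0093,-0.012,0.063],[0,0,0],0],[[0.0093,-0.018,0.063],[0,0,0],0],[[0.0093,-0.022,0.063],[0,0,0],0],[[0.0093,-0.026,0.063],[0,0,0],0],[[0.0093,-0.03,0.063],[0,0,0],0],[[0.0093,-0.034,0.063],[0,0,0],0]]'; python3 -c "
from h import *
where()"
```

```text
time: 10.1
tool_pos: [589.5, 11.6, 343.2]
tcp_rot: [3.128, 0.002, 1.782]
contact_force: [14.2, 6.7, 12.9]
grip_width: 0.1
t 10.1 tip carrier [-30.9   1.7 165.3] F carrier [15.25  3.54 12.86] grip 0.1 q [-0.11  0.51  1.44  0.    1.18 -0.32]
```

```bash
python3 -m pendant '[[[0,0,0],[0,0,0],0],[[0,0,0],[0,0,0],0]]'; python3 - <<'E'
from h import *
where()
im,K,R,t=cam("scene"); b=cv2.resize(im[205:275,270:370,::-1],None,fx=7,fy=7,interpolation=cv2.INTER_CUBIC); cv2.imwrite("pics/h3.png",b)
E
```

```text
time: 10.27
tool_pos: [589.4, 11.6, 343.6]
tcp_rot: [3.129, 0.002, 1.783]
contact_force: [7.4, 3.3, 8.8]
grip_width: 0.1
t 10.27 tip carrier [-31.2   1.8 165.6] F carrier [7.9  1.68 8.81] grip 0.1 q [-0.11  0.51  1.44  0.    1.19 -0.32]
```

View pics/h3.png

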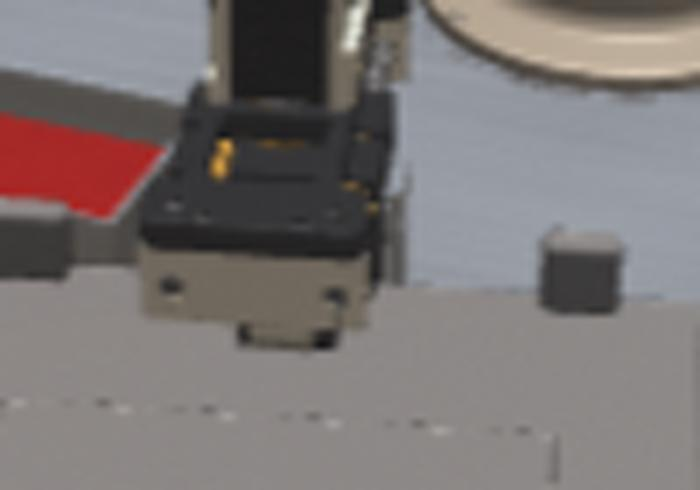

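```bash
python3 -m pendant '[[[0,-0.002,-0.002],[0,0,0],0],[[0,-0.004,-0.004],[0,0,0],0],[[0,-0.006,-0.006],[0,0,0],0],[[0,-0.008,-0.007],[0,0,0],0],[[0,-0.01,-0.008],[0,0,0],0]]'; python3 - <<'E'
from h import *
where()
im,K,R,t=cam("top"); cv2.imwrite("pics/h4.png",cv2.resize(im[190:290,250:370,::-1],None,fx=6,fy=6,interpolation=cv2.INTER_CUBIC))
E
```

```text
time: 10.73
tool_pos: [579.9, 9.6, 351.5]
tcp_rot: [3.128, 0.002, 1.783]
contact_force: [10.6, 4.6, 9.5]
grip_width: 0.7
t 10.73 tip carrier [-40.7   1.8 173.6] F carrier [11.3   2.28  9.51] grip 0.7 q [-0.12  0.48  1.45  0.    1.19 -0.33]
```

```bash
python3 -m pendant '[[[0,-0.004,-0.002],[0,0,0],0],[[0,-0.008,-0.003],[0,0,0],0],[[0,-0.012,-0.004],[0,0,0],0],[[0,-0.016,-0.004],[0,0,0],0],[[0,-0.02,-0.004],[0,0,0],0],[[0,-0.024,-0.004],[0,0,0],0],[[0,-0.028,-0.004],[0,0,0],0]]'; python3 - <<'E'
from h import *
where()
E
```

```text
time: 11.37
tool_pos: [556.8, 4.9, 363.7]
tcp_rot: [3.101, 0.007, 1.782]
contact_force: [25.0, 14.1, 45.8]
grip_width: 0.2
t 11.37 tip carrier [-59.5   1.3 185.9] F carrier [27.44  8.52 45.8 ] grip 0.2 q [-0.13  0.42  1.52  0.01  1.16 -0.35]
```

```bash
python3 -m pendant '[[[0,0.01,-0.006],[0,0,0],0],[[0,0.035,-0.004],[0,0,0],0],[[0,0.04,-0.004],[0,0,0],0],[[0,0.04,0.006],[0,0,0],0],[[0,0.04,0.006],[0,0,0],0]]'; python3 - <<'E'
from h import *
where(); go([-50,2,166],np.pi/2+YAW)
im,K,R,t=cam("scene"); b=cv2.resize(im[205:275,270:370,::-1],None,fx=7,fy=7,interpolation=cv2.INTER_CUBIC); cv2.imwrite("pics/h3.png",b)
E
```

```text
time: 11.78
tool_pos: [588.7, 11.7, 343.4]
tcp_rot: [-3.138, -0.001, 1.783]
contact_force: [-1.2, 0.5, -0.9]
grip_width: 0.3
t 11.78 tip carrier [-34.7   2.6 165.4] F carrier [-1.09  0.72 -0.95] grip 0.3 q [-0.11  0.51  1.43 -0.    1.2  -0.32]
shift [-0.0004 -0.016  -0.0006] turn [-0.004 -0.001  0.   ]
```

View pics/h3.png

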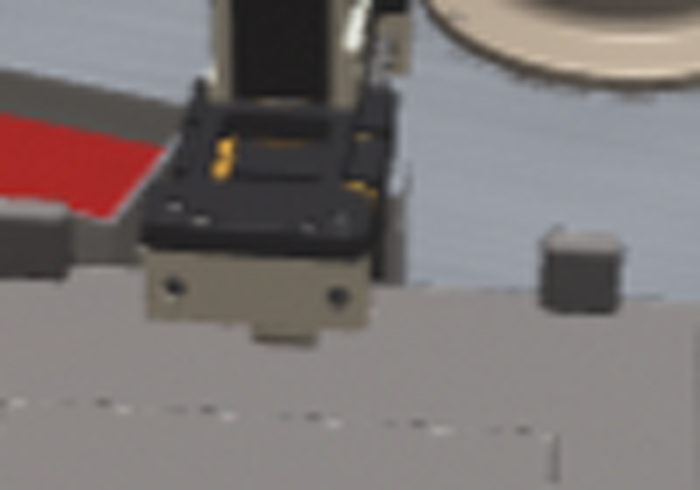

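```bash
python3 -m pendant '[[[0,-0.008,0],[0,0,0],0],[[0,-0.016,0],[0,0,0],0],[[0,-0.021,0],[0,0,0],0],[[0,-0.026,0],[0,0,0],0],[[0,-0.031,0],[0,0,0],0],[[0,-0.036,0],[0,0,0],0]]'; python3 - <<'E'
from h import *
where()
E
```

```text
time: 12.33
tool_pos: [557.1, 4.9, 351.3]
tcp_rot: [3.122, 0.002, 1.782]
contact_force: [16.2, 8.9, 25.8]
grip_width: 0.2
t 12.33 tip carrier [-62.8   2.  173.3] F carrier [17.75  5.27 25.83] grip 0.2 q [-0.13  0.44  1.52  0.    1.16 -0.34]
```

```bash
python3 -m pendant '[[[0,0.012,-0.02],[0,0,0],0],[[0,0.02,-0.05],[0,0,0],0.06],[[0,0.02,-0.08],[0,0,0.1],0.06],[[0.04,0.02,-0.08],[0,0,0.2],0.06],[[0.08,0.02,-0.08],[0,0,0.3],0.06],[[0.12,0.02,-0.08],[0,0,0.425],0.06],[[0.16,0.02,-0.08],[0,0,0.55],0.06],[[0.18,0.02,-0.08],[0,0,0.675],0.06],[[0.18,0.02,-0.08],[0,0,0.8],0.06]]'; python3 - <<'E'
from h import *
where(); go([-60,155,246],YAW)
im,K,R,t=cam("scene"); a=cv2.resize(im[190:260,260:360,::-1],(700,490),interpolation=cv2.INTER_CUBIC)[:,100:600]
im,K,R,t=cam("top"); b=cv2.resize(im[205:275,280:320,::-1],(280,490),interpolation=cv2.INTER_CUBIC)
cv2.imwrite("pics/h5.png",np.hstack([a,b]))
E
```

```text
time: 13.08
tool_pos: [534.0, 188.2, 426.1]
tcp_rot: [-3.14, -0.001, 0.999]
contact_force: [0.1, -1.5, -0.6]
grip_width: 49.3
t 13.08 tip carrier [-50.4 186.8 248.1] F carrier [-0.25 -1.47 -0.57] grip 49.3 q [0.2  0.4  1.37 0.   1.37 0.77]
shift [-0.029   0.0154  0.002 ] turn [-0.002 -0.001  0.787]
```

View pics/h5.png

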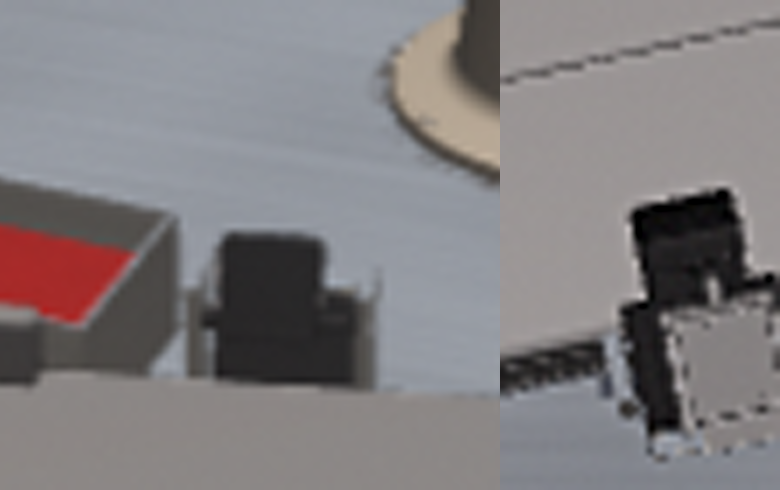

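```bash
python3 - <<'E'
from h import *
T=cam("top")[1:]; S=cam("scene")[1:]
def pl(c,u,v,y=1):
    K,R,t=c; d=RC.T@(R.T@np.linalg.inv(K)@np.array([u,v,1.])); o=RC.T@(-R.T@t-O); return o,d
for nm,c,u,v in (("top back edge",T,280+186/7,205+200/7),("top ridge",T,280+188/7,205+232/7),("top end of light",T,280+190/7,205+262/7),("scene top",S,260+370/7,190+235/7)):
    o,d=pl(c,u-.4,v-.4); print(nm,[(o+d*(z-o[2])/d[2]).round(1).tolist() for z in(170,190,210,220)])
for th in np.arange(.3,1.1,.1):
    c,s=np.cos(th),np.sin(th); r=lambda x,z:(round(-129+(x+129)*c-(z-98)*s),round(98+(x+129)*s+(z-98)*c))
    print(round(th,1),"lowback",r(-45,148),"topback",r(-45,188),"topfront",r(-57,188),"lipmid",r(-51,178))
E
```

```text
top back edge [[-77.3, -2.3, 170.0], [-80.0, -1.9, 190.0], [-82.7, -1.6, 210.0], [-84.1, -1.4, 220.0]]
top ridge [[-88.5, -0.6, 170.0], [-91.0, -0.3, 190.0], [-93.5, 0.1, 210.0], [-94.7, 0.2, 220.0]]
top end of light [[-98.9, 1.0, 170.0], [-101.2, 1.3, 190.0], [-103.5, 1.5, 210.0], [-104.7, 1.7, 220.0]]
scene top [[-176.3, -8.8, 170.0], [-143.5, -5.1, 190.0], [-110.6, -1.5, 210.0], [-94.2, 0.3, 220.0]]
0.3 lowback (-64, 171) topback (-75, 209) topfront (-87, 205) lipmid (-78, 197)
0.4 lowback (-71, 177) topback (-87, 214) topfront (-98, 209) lipmid (-88, 202)
0.5 lowback (-79, 182) topback (-98, 217) topfront (-109, 212) lipmid (-99, 206)
0.6 lowback (-88, 187) topback (-110, 220) topfront (-120, 213) lipmid (-110, 208)
0.7 lowback (-97, 190) topback (-123, 221) topfront (-132, 213) lipmid (-121, 209)
0.8 lowback (-106, 193) topback (-135, 221) topfront (-143, 212) lipmid (-132, 210)
0.9 lowback (-116, 195) topback (-147, 220) topfront (-155, 210) lipmid (-143, 209)
1.0 lowback (-126, 196) topback (-159, 217) topfront (-166, 207) lipmid (-154, 207)
```

```bash
python3 - <<'E'
from h import *
where(); go([-98,0,246],YAW)
E
```

```text
t 13.28 tip carrier [-49.5 181.7 247.8] F carrier [-0.32 -0.67 -0.71] grip 59.2 q [ 0.2   0.4   1.37 -0.    1.37  0.76]
shift [-0.1635  0.0931  0.0019] turn [0.    0.    0.793]
```

```bash
python3 -m pendant '[[[-0.1635,0.093,0],[0,0,0.793],0.06],[[-0.1635,0.093,0],[0,0,0.793],0.06],[[-0.1635,0.093,0],[0,0,0.793],0.06],[[-0.1635,0.093,0],[0,0,0.793],0.06],[[-0.1635,0.093,0],[0,0,0.793],0.06],[[-0.1635,0.093,0],[0,0,0.793],0.06],[[-0.1635,0.093,0],[0,0,0.793],0.06],[[-0.1635,0.093,0],[0,0,0.793],0.06],[[-0.1635,0.093,0],[0,0,0.793],0.06]]'; python3 - <<'E'
from h import *
where(); go([-98,0,200],YAW)
E
```

```text
time: 14.03
tool_pos: [526.0, -4.5, 425.7]
tcp_rot: [-3.142, -0.0, 0.21]
contact_force: [0.4, 0.0, 0.5]
grip_width: 60.0
t 14.03 tip carrier [-9.880e+01 -2.000e-01  2.477e+02] F carrier [ 0.43 -0.05  0.49] grip 60.0 q [-0.15  0.33  1.49  0.    1.33  1.21]
shift [ 0.0008 -0.0002  0.0477] turn [-0.    -0.    -0.002]
```

```bash
python3 -m pendant '[[[0,0,0.015],[0,0,0],0.06],[[0,0,0.03],[0,0,0],0.06],[[0,0,0.042],[0,0,0],0.06],[[0,0,0.048],[0,0,0],0.06],[[0,0,0.048],[0,0,0],0.06],[[0,0,0.048],[0,0,0],0.03],[[0,0,0.048],[0,0,0],0.03],[[0,0,0.048],[0,0,0],0.03],[[0,0,0.048],[0,0,0],0.03],[[0,0,0.048],[0,0,0],0.03]]'; python3 - <<'E'
from h import *
where()
E
```

```text
time: 14.87
tool_pos: [526.3, -3.4, 378.2]
tcp_rot: [3.142, -0.001, 0.208]
contact_force: [0.5, 1.2, 1.8]
grip_width: 35.7
t 14.87 tip carrier [-98.    0.8 200.2] F carrier [0.75 1.06 1.76] grip 35.7 q [-0.15  0.37  1.56  0.    1.21  1.21]
```

```bash
python3 -m pendant '[[[-0.008,0,-0.0015],[0,0,0],0.03],[[-0.0166,0,-0.003],[0,0,0],0.03],[[-0.025,0,-0.004],[0,0,0],0.03],[[-0.033,0,-0.004],[0,0,0],0.03],[[-0.041,0,-0.0035],[0,0,0],0.03],[[-0.05,0,-0.0024],[0,0,0],0.03],[[-0.058,0,-0.0005],[0,0,0],0.03],[[-0.066,0,0.0017],[0,0,0],0.03],[[-0.074,0,0.0048],[0,0,0],0.03],[[-0.082,0,0.008],[0,0,0],0.03]]'; python3 - <<'E'
from h import *
where()
E
```

```text
time: 15.7
tool_pos: [445.4, -20.5, 371.3]
tcp_rot: [3.14, -0.003, 0.208]
contact_force: [0.2, 0.7, 7.8]
grip_width: 35.6
t 15.7 tip carrier [-180.3    0.9  193.3] F carrier [0.35 0.63 7.81] grip 35.6 q [-0.22  0.23  1.78  0.    1.13  1.14]
```

```bash
python3 -m pendant '[[[-0.005,0,0.003],[0,0,0],0.03],[[-0.01,0,0.006],[0,0,0],0.03],[[-0.014,0,0.009],[0,0,0],0.03],[[-0.014,0,0.009],[0,0,0],0.03],[[-0.014,0,0.009],[0,0,0],0.06],[[-0.014,0,0.009],[0,0,0],0.06],[[-0.014,0,0.009],[0,0,0],0.06],[[-0.014,0,0.009],[0,0,0],0.06],[[-0.014,0,-0.03],[0,0,0],0.06],[[-0.014,0,-0.06],[0,0,0],0.06]]'; python3 - <<'E'
from h import *
where(); go([-102,105,240],YAW)
E
```

```text
time: 16.53
tool_pos: [432.0, -23.3, 429.9]
tcp_rot: [-3.14, 0.003, 0.208]
contact_force: [1.3, -0.0, -0.1]
grip_width: 59.7
t 16.53 tip carrier [-195.1    1.5  251.9] F carrier [ 1.27 -0.3  -0.1 ] grip 59.7 q [-0.23  0.15  1.71 -0.    1.28  1.13]
shift [ 0.0922 -0.1042  0.0118] turn [-0.002  0.003 -0.004]
```

```bash
python3 -m pendant '[[[0.092,-0.104,0.012],[0,0,-0.004],0.05],[[0.092,-0.104,0.012],[0,0,-0.004],0.05],[[0.092,-0.104,0.012],[0,0,-0.004],0.05],[[0.092,-0.104,0.012],[0,0,-0.004],0.05],[[0.092,-0.104,0.012],[0,0,-0.004],0.05],[[0.092,-0.104,0.025],[0,0,-0.004],0.05],[[0.092,-0.104,0.025],[0,0,-0.004],0.05]]'; python3 - <<'E'
from h import *
where(); go([-102,105,157],YAW)
im,K,R,t=cam("scene"); a=cv2.resize(im[180:280,260:380,::-1],(720,600),interpolation=cv2.INTER_CUBIC)
cv2.imwrite("pics/h6.png",a)
E
```

```text
time: 17.12
tool_pos: [500.1, 96.9, 402.6]
tcp_rot: [-3.141, 0.005, 0.212]
contact_force: [0.5, -0.3, -0.3]
grip_width: 49.9
t 17.12 tip carrier [-103.6  104.4  224.6] F carrier [ 0.42 -0.37 -0.29] grip 49.9 q [ 0.04  0.32  1.57 -0.    1.26  1.4 ]
shift [ 0.0011 -0.0006  0.0676] turn [-0.     0.005  0.   ]
```

View pics/h6.png

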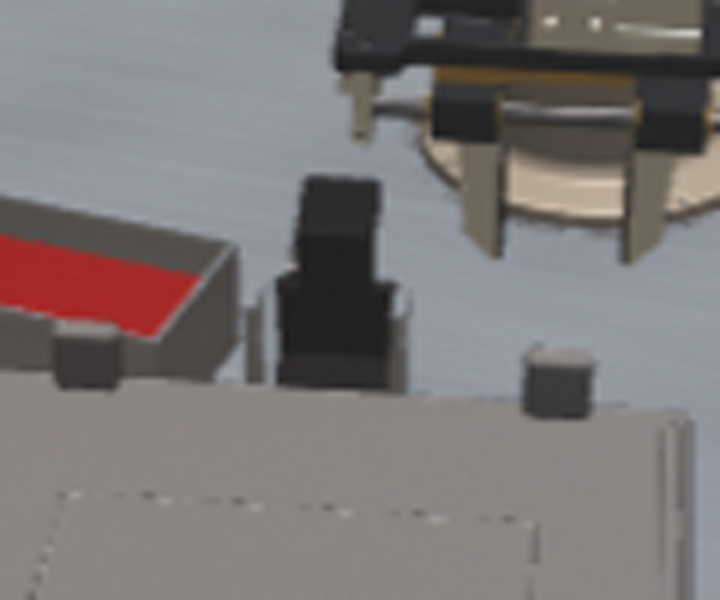

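The strap stands well back (lip end at (340,210)) and the open fingers are over the left lug. I'll grip it across its width.

```bash
python3 -m pendant '[[[0,0,0.03],[0,0,0],0.05],[[0,0,0.055],[0,0,0],0.05],[[0,0,0.066],[0,0,0],0.05],[[0,0,0.066],[0,0,0],0.05],[[0,0,0.066],[0,0,0],0.05],[[0,0,0.066],[0,0,0],0.02],[[0,0,0.066],[0,0,0],0.02],[[0,0,0.066],[0,0,0],0.02],[[0,0,0.066],[0,0,0],0.02],[[0,0,0.066],[0,0,0],0.02]]'; python3 - <<'E'
from h import *
where()
# arc of the grip point rel start (carrier x,z), grip point (-102,164): hinge (119,104)
x0,z0=-221,60
for th in np.arange(.05,1.01,.05):
    c,s=np.cos(th),np.sin(th); print(round(th,2),round(x0*c+z0*s-x0,1),round(-x0*s+z0*c-z0,1))
E
```

```text
time: 18.0
tool_pos: [500.8, 98.4, 339.6]
tcp_rot: [-3.139, -0.002, 0.212]
contact_force: [-1.3, 6.1, 3.5]
grip_width: 29.5
t 18.0 tip carrier [-101.4  106.1  161.6] F carrier [-0.02  6.27  3.45] grip 29.5 q [0.04 0.38 1.66 0.   1.1  1.4 ]
0.05 3.3 11.0
0.1 7.1 21.8
0.15 11.4 32.4
0.2 16.3 42.7
0.25 21.7 52.8
0.3 27.6 62.6
0.35 34.0 72.1
0.4 40.8 81.3
0.45 48.1 90.2
0.5 55.8 98.6
0.55 64.0 106.7
0.6 72.5 114.3
0.65 81.4 121.5
0.7 90.6 128.3
0.75 100.2 134.5
0.8 110.1 140.3
0.85 120.2 145.6
0.9 130.6 150.4
0.95 141.3 154.7
1.0 152.1 158.4
```

```bash
python3 -m pendant '[[[0.0015,0,-0.0055],[0,0,0],0.02],[[0.0033,0,-0.011],[0,0,0],0.02],[[0.005,0,-0.0165],[0,0,0],0.02],[[0.0071,0,-0.0218],[0,0,0],0.02],[[0.0114,0,-0.0324],[0,0,0],0.02],[[0.0163,0,-0.0427],[0,0,0],0.02],[[0.0217,0,-0.0528],[0,0,0],0.02],[[0.0276,0,-0.0626],[0,0,0],0.02]]'; python3 - <<'E'
from h import *
where()
E
```

```text
time: 18.67
tool_pos: [527.6, 104.1, 400.4]
tcp_rot: [-3.139, 0.003, 0.212]
contact_force: [0.9, 4.7, -10.6]
grip_width: 29.5
t 18.67 tip carrier [-74.9 106.  222.4] F carrier [  1.9    4.44 -10.57] grip 29.5 q [0.05 0.37 1.5  0.   1.28 1.41]
```

```bash
python3 -m pendant '[[[0.0064,0,-0.0095],[0,0,0],0.02],[[0.0132,0,-0.0187],[0,0,0],0.02],[[0.0205,0,-0.0276],[0,0,0],0.02],[[0.0282,0,-0.036],[0,0,0],0.02],[[0.0364,0,-0.0441],[0,0,0],0.02],[[0.0449,0,-0.0517],[0,0,0],0.02],[[0.0538,0,-0.0589],[0,0,0],0.02],[[0.063,0,-0.0657],[0,0,0],0.02]]'; python3 - <<'E'
from h import *
where()
E
```

```text
time: 19.33
tool_pos: [588.8, 117.2, 465.7]
tcp_rot: [-3.139, 0.006, 0.213]
contact_force: [-4.0, 1.9, -7.3]
grip_width: 29.5
t 19.33 tip carrier [-12.8 106.  287.7] F carrier [-3.5   2.68 -7.3 ] grip 29.5 q [0.07 0.45 1.19 0.   1.51 1.43]
```

```bash
python3 -m pendant '[[[0.0096,0,-0.0062],[0,0,0],0.02],[[0.0195,0,-0.012],[0,0,0],0.02],[[0.0296,0,-0.0173],[0,0,0],0.02],[[0.04,0,-0.0221],[0,0,0],0.02],[[0.0507,0,-0.0264],[0,0,0],0.02],[[0.0615,0,-0.0301],[0,0,0],0.02],[[0.0615,0,-0.0301],[0,0,0],0.02],[[0.0615,0,-0.0301],[0,0,0],0.02]]'; python3 - <<'E'
from h import *
where()
E
```

```text
time: 20.0
tool_pos: [649.5, 130.3, 497.2]
tcp_rot: [-3.14, -0.001, 0.213]
contact_force: [-0.6, 6.3, 1.0]
grip_width: 29.4
t 20.0 tip carrier [ 50.5 105.9 319.2] F carrier [0.74 6.23 1.  ] grip 29.4 q [0.08 0.58 0.9  0.   1.67 1.44]
```

Still gripped, with the lid at about 1.0 rad. I'll release and back straight up and away.

```bash
python3 -m pendant '[[[0,0,0],[0,0,0],0.06],[[0,0,0],[0,0,0],0.06],[[0,0,0],[0,0,0],0.06],[[0,0,0],[0,0,0],0.06],[[0,0,-0.015],[0,0,0],0.06],[[0,0,-0.035],[0,0,0],0.06],[[-0.02,0,-0.05],[0,0,0],0.06],[[-0.06,0,-0.05],[0,0,0],0.06],[[-0.1,0,-0.05],[0,0,0],0.06],[[-0.14,0,-0.05],[0,0,0],0.06]]'; python3 - <<'E'
from h import *
where()
E
```

```text
time: 20.83
tool_pos: [510.9, 99.4, 546.7]
tcp_rot: [3.141, -0.0, 0.211]
contact_force: [0.6, -0.5, 1.7]
grip_width: 59.7
t 20.83 tip carrier [-91.6 104.4 368.7] F carrier [ 0.5  -0.59  1.7 ] grip 59.7 q [ 0.04  0.27  1.25 -0.    1.63  1.4 ]
```

```bash
python3 -m pendant '[[[-0.04,0,0],[0,0,0],0.06],[[-0.08,-0.03,0],[0,0,0],0.06],[[-0.12,-0.06,0],[0,0,0],0.06],[[-0.12,-0.09,0],[0,0,0],0.06],[[-0.12,-0.12,0],[0,0,0],0.06],[[-0.12,-0.15,0],[0,0,0],0.06],[[-0.12,-0.15,0],[0,0,0],0.06]]'; python3 - <<'E'
from h import *
where()
im=cam("scene")[0]; a=im[150:400,180:450,::-1]; b=cam("top")[0][130:380,190:450,::-1]
cv2.imwrite("pics/end.png",cv2.resize(np.hstack([a,b]),None,fx=1.5,fy=1.5,interpolation=cv2.INTER_CUBIC))
E
```

```text
time: 21.42
tool_pos: [362.0, 224.3, 547.5]
tcp_rot: [-3.14, -0.002, 0.216]
contact_force: [0.5, 0.5, 0.4]
grip_width: 59.9
t 21.42 tip carrier [-210.7  258.4  369.5] F carrier [0.57 0.4  0.39] grip 59.9 q [0.37 0.08 1.48 0.   1.59 1.73]
```

View pics/end.png

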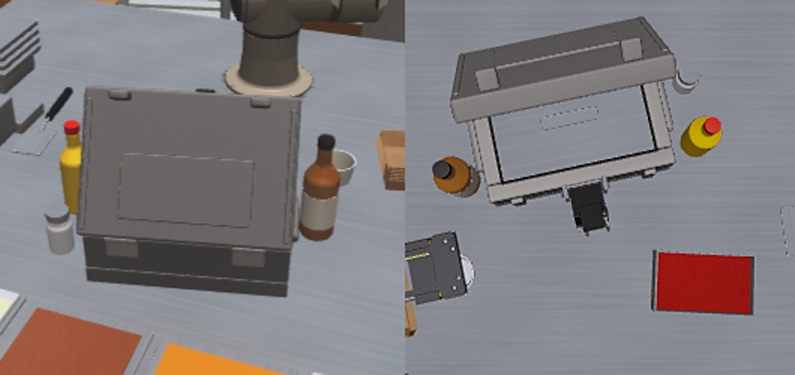

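```bash
python3 -c "
from h import *
print(close_job())"
```

```text
the job is handed in; nothing more can be done
None
```

The carrier is open and the job is handed in at about 21.5 s of the 67 s allowed; `close_job` gave no verdict.

**What I did**
- **Slide:** I pressed the scoop down with closed fingers until the spring bottomed at about 8.5 N. I then pushed it about 10 mm to the right until it met its stop. The highest total force I read was about 12.5 N, against the 15 N limit.
- **Strap:** I first tried pushing the lip back with closed fingers. This stalled at about 0.5 rad and read up to about 55 N, after the slide was already across. I backed off, gripped the lip across its width and swung the strap back to about 1.4 rad.
- **Lid:** I gripped the left lug across its width, followed the hinge arc to about 1.0 rad, let go and moved clear.

**Last checks**
- **Pictures:** The final pictures show the lid standing open by itself and the strap back. The bottles, shaker and red pan appear where they stood, though I compared this by eye only. The cup and card trays are partly hidden or out of frame there, so I could not fully check them.
- **Contact:** The arm reads under 1 N, so it is touching nothing.
- **Slide at the end:** I could not see the slide, which was hidden under the raised strap. I infer it stayed across from the stop I felt, the picture taken just after, and the strap lifting freely.
- **Angles:** The strap and lid angles come from the tool's path, not from reading the joints.

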